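# Tip the lid off the block bath and park it in the lid rack

## Task

Open up the block bath: tip its loose lid up by the overhanging front lip until it leans back on its own against the bath's slanted back panel, and let go of it. Then take the raised lip from above, lift the lid off, and set it down upright, lip up and well centred, on the floor of the wire lid rack's slot, without dropping it. Leave the bottle, the tube rack and the tip box where they are.

Things in the scene. Friction and masses are not known exactly. Their poses are not given: they have to be found in the camera images.
- bath: white dry-block bath, fixed: 140 (x) x 136 (y) mm, rim 90 mm high, dial and switch on its front (-x) face. Origin on the bench; front face at x = -55 mm, rear at +85 mm. Open well x = -47 to +33 mm, y = -55 to +55 mm; behind it a flat ledge at rim height (x = +33 to +66 mm), then a back panel, 10 mm thick, rising to z = 163 mm and leaning 15 degrees back (to +x)
- bath_ledge (a point): point on the bath where the ledge meets the foot of the back panel, at rim height (bath x = +66.5 mm, y = 0, z = 90 mm); same axes as the bath. The tipped lid's heel ends up here
- lid: grey plastic lid, loose, about 170 g: plate 140 (x) x 120 (y) x 8 (z) mm, origin at the centre of its underside; z out of its top face, x from lip to heel. Under it a ring of ribs 10 mm deep (x = -34 to +40, y = -52 to +52 mm) sits in the well with 3 mm play. Shut, it lies level on the rim, axes as the bath's, origin at bath x = -10 mm, z = 90 mm
- lid_lip (a point): middle of the lip's edge, on the plate's underside (lid x = -70 mm, y = 0, z = 0); axes of the lid. The lip is the plain plate from lid x = -70 to -34 mm; shut, it sticks out 25 mm in front of the bath
- lid_heel (a point): middle of the heel's edge, on the plate's underside (lid x = +70 mm, y = 0, z = 0); axes of the lid. Shut, it is 6 mm short of the back panel. Leaning on the panel, the lid stands on its heel, lip uppermost, its z axis about 15 degrees below level
- rack: lid rack, fixed: light metal base 56 (x) x 170 (y) x 12 (z) mm with two parallel wire fences along y at x = -17 and +17 mm (wire 6 mm thick, 28 mm free between them, 130 mm long, tops 78 mm above the bench). Origin on the bench under its centre. The slot between the fences is open at both ends
- rack_slot (a point): centre of the slot's floor (12 mm above the bench); axes of the rack
- reagent_bottle: amber bottle, 64 mm across, 120 mm tall; origin under its centre; not to be moved
- tube_rack: blue test-tube rack with three tubes, 90 x 150 mm, 90 mm tall; origin under its centre; not to be moved
- tip_box: pipette-tip box, white with a pink top, 88 x 123 mm, 67 mm tall; origin under its centre; not to be moved
Mind the look-alikes: they are no part of the job. Of the things that look like the lid, the middle-sized one is meant. Of the things that look like the rack, take the one that is farthest to the robot's right at the start.

How it is judged:
By the outcome, as a careful person would: the job done as asked, in the order asked, and still so for the second after the job is handed in, with the robot touching nothing.
It also fails if it takes over 61 s, if anything falls off the work surface, if the arm or the gripper's body presses on something with over 40 N, if the wrist force passes 120 N, or if a joint passes its speed limit or range.

## Robot

A 6-joint arm with a two-finger parallel gripper is mounted at the origin on the work surface. World frame = base frame: x ahead of the robot, y to its left, z up, the work surface at z = 0. Lengths are in m, angles in degrees, forces in N, time in s.
With the tool pointing down it reaches from about 0.25 to 0.725 m from the base axis. Payload 9.7 kg.
Tool frame: the origin (TCP) lies between the finger pads; the fingertips stand 11 mm ahead of it and the grasp point (between the pads) lies 8 mm behind it; y points along the fingers, x is the direction in which the jaws open and shut, and the axes are right-handed (so a half turn about y gives the same grasp; the last joint's range is limited). The gripper opens to 85 mm and grips with 20 to 120 N. Pads are 22 mm wide; open, the fingers measure 114 mm over their backs; the gripper's body (76 mm by 85 mm) begins 54 mm behind the grasp point. The pads swing forward as they close: fully open they stand 13 mm farther back than shut.
Start: joints at [64.802, 4.979, 10.078, 95.1, 0, 90], TCP at [0.234, 0.498, 0.242] pointing down, gripper open.
Joint ranges: [-179.16, 179.16], [-48.56, 103.87], [-65.8, 70.77], [-126.05, 130.52], [-82.76, 87.17], [-180, 180]. Speed limits (degrees/s): [127.2, 127.2, 147.25, 180, 180, 180].

## Interface

Orientations are given as [roll, pitch, yaw] about the fixed x, y, z axes, in that order (R = Rz(yaw) Ry(pitch) Rx(roll)).
In Python, from workcell import bot, vision gives the robot as it stands. The module is installed in compiled form; this text tells all that it offers.
- The arm moves only by the shell command python3 -m crank 'ROWS' [OPENING] [FORCE]. ROWS is text: rows parted by semicolons, each of 6 numbers parted by spaces: the shift along the tool's x, y, z in m, then the turn, a rotation vector about the tool's x, y, z in rad. A call has 1 to 8 rows; each row is the pose to reach, as a shift and turn from the pose commanded when the call began, along the tool's axes at that moment; what a row does not reach only later rows make up. A row lasts 1/10 s, in which the tool goes at most 50 mm and 8.59 degrees, less where a joint would pass 70% of its speed; a pose out of reach is approached as far as the arm can. A call with a gripper value outside its range is refused whole. OPENING is the gripper's target within -1 to 1 (shut at 1, half-way at 0, fully open at -1), set as the call begins (- or left out, the last holds). The fingers move at their own pace and stop on an object; FORCE is the grip in N (left out, the last holds). Time passes only in rows, so rows that repeat a pose let the fingers close. It gives the time, the measured TCP pose, the force and the opening at its end, in the units of the state.
- bot.get_obs(): the state, without advancing time (a new reading comes with each control period).
- vision.camera(name): name is "side" or "top" or "wrist"; returns the picture (400x640x3 uint8, red, green, blue); there is no depth.
- vision.get_calibration(name): a dict with "fx", "fy", "cx", "cy" (pixels), "rvec" (rotation vector, rad) and "tvec" (3), from world to camera coordinates, as OpenCV has them. Camera axes: x right, y down, z forward; pixel columns grow to the right and rows downward; lengths in m; the calibration is good to about 2 mm. A picture is of the moment at which its call begins: read the wrist's pose just before it. get_calibration takes no time and is no camera call; for the wrist camera it gives the pose at the moment of the call.
- bot.job_done(): hands the job in, once; it reports no verdict.
The state is a dict: "time": time; "q": joint angles; "qd": joint speeds; "joint_efforts": joint torques, N m; "ee_pos": TCP position; "tcp_rot": TCP orientation; "wrist_force": force on the tool from outside, world axes, zero at the start; "torque": the same for the moment, N m; "opening": finger opening in m.
Only numpy, scipy, OpenCV 4.12 (cv2) and the standard library are available. Lean on these libraries where they do the work, as an engineer would, in place of code of your own. Each camera call takes 0.05 s, during which the arm holds its last target. There are 200 camera calls.

## Working session

There is one attempt and no reset: what is moved stays moved. The work goes in short steps, Python scripts to look and compute and a shell command to move; the robot and the scene stay as the last step left them, time stands still between calls to the robot, and variables do not carry over. Pictures are saved under pics/ and viewed, about 8 in all and at most 12, crops included, and the job is handed in when it is done.

```bash
mkdir -p pics; ls; cat > h.py <<'E'
import numpy as np, cv2
from workcell import bot, vision
from scipy.spatial.transform import Rotation as R
def cal(n):
    c=vision.get_calibration(n); K=np.array([[c['fx'],0,c['cx']],[0,c['fy'],c['cy']],[0,0,1.]])
    return K,np.array(c['rvec'],float).ravel(),np.array(c['tvec'],float).ravel()
def ray(n,px,c=None):
    K,r,t=c or cal(n); M=R.from_rotvec(r).as_matrix()
    d=np.linalg.inv(K)@np.array([px[0],px[1],1.]); return -M.T@t, M.T@d
def onz(n,px,z,c=None):
    o,d=ray(n,px,c); return o+d*(z-o[2])/d[2]
def proj(n,P,c=None):
    K,r,t=c or cal(n); return cv2.projectPoints(np.array(P,float).reshape(-1,1,3),r,t,K,None)[0].reshape(-1,2)
def snap(n,f):
    im=vision.camera(n); cv2.imwrite('pics/'+f,im[:,:,::-1]); return im
E
python3 - <<'E'
from h import *
s=bot.get_obs(); print(s)
a=snap('top','top0.png'); b=snap('side','side0.png')
for n in('top','side'):print(n,cal(n), ray(n,(320,200)))
E
```

```text
pics
{'time': 0.0, 'q': array([6.48027554e+01, 5.01208140e+00, 1.00340015e+01, 9.50968237e+01,
       3.60677710e-04, 9.00002654e+01]), 'qd': array([ 0.04789675,  0.10312423,  0.0107407 , -0.09259871, -0.03052553,
       -0.06681899]), 'joint_efforts': array([ 4.45998558e-04, -5.20385385e+01,  4.64806545e+01,  1.63543207e-02,
        6.12653548e-05,  9.75565655e-06]), 'ee_pos': array([0.23406964, 0.49748945, 0.24156956]), 'tcp_rot': array([-8.99996397e+01,  7.49036347e-02,  6.48024900e+01]), 'wrist_force': array([-0.02093806,  1.15806951, -0.42750664]), 'torque': array([ 0.02699264, -0.04117723,  0.06224314]), 'opening': 0.08533955649947947}
top (array([[429.07335038,   0.        , 321.7043937 ],
       [  0.        , 429.07335038, 191.52107297],
       [  0.        ,   0.        ,   1.        ]]), array([ 2.15634432, -2.1402957 ,  0.12859542]), array([0.01426905, 0.55962061, 1.39948966])) (array([3.71983860e-01, 1.37596862e-03, 1.46067664e+00]), array([ 0.11093188,  0.01572676, -0.99390798]))
side (array([[466.06894567,   0.        , 326.16757658],
       [  0.        , 466.06894567, 202.57960432],
       [  0.        ,   0.        ,   1.        ]]), array([ 0.2946957 , -2.72744201,  1.36174666]), array([0.5408106 , 0.14299175, 1.55694178])) (array([0.30630555, 1.24681253, 1.04337236]), array([ 0.16931398, -0.78360888, -0.5979094 ]))
```

View pics/top0.png

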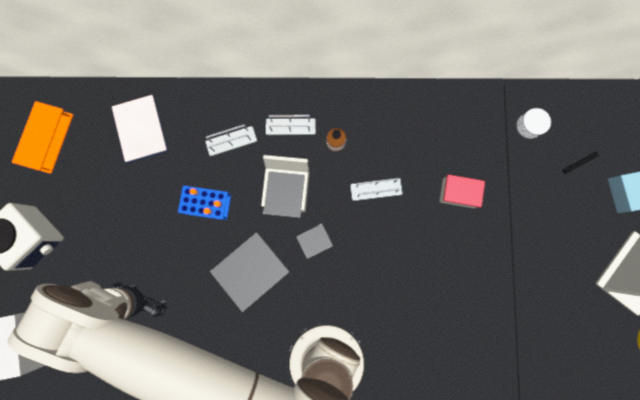

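View pics/side0.png

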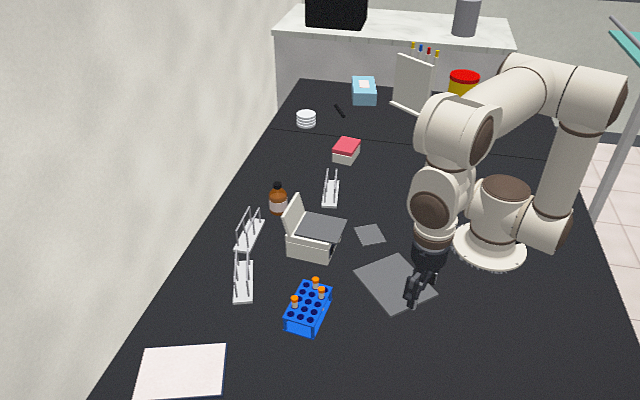

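Top view: the racks are at (231,140), (290,125) and (376,189). The one farthest to the robot's right (-y, image right) is at (376,189). The lid candidates are the large loose plate (250,272), the small one (314,241), and the middle-sized one lying on the bath (285,195), which is the one meant. I'll measure these and confirm them in an enlarged crop.

```bash
python3 - <<'E'
from h import *
im=cv2.imread('pics/top0.png')
cr=im[110:280,170:430]; cv2.imwrite('pics/crop.png',cv2.resize(cr,None,fx=3,fy=3,interpolation=cv2.INTER_CUBIC))
hsv=cv2.cvtColor(im,cv2.COLOR_BGR2HSV)
def rects(m,name,z,roi):
    mm=np.zeros_like(m); x0,y0,x1,y1=roi; mm[y0:y1,x0:x1]=m[y0:y1,x0:x1]
    cs,_=cv2.findContours(mm,cv2.RETR_EXTERNAL,cv2.CHAIN_APPROX_NONE)
    for c in cs:
        if cv2.contourArea(c)<60: continue
        b=cv2.boxPoints(cv2.minAreaRect(c)); w=np.array([onz('top',p,z) for p in b])
        e=w[1]-w[0]; f=w[2]-w[1]
        print(name,b.round(1).tolist(),'ctr',w.mean(0).round(4),'sides',np.linalg.norm(e).round(3),np.degrees(np.arctan2(e[1],e[0])).round(1),np.linalg.norm(f).round(3))
g=((hsv[...,2]>90)&(hsv[...,2]<170)&(hsv[...,1]<40)).astype(np.uint8)*255
rects(g,'lid',.098,(255,165,320,222))
rects(g,'loose',.008,(205,220,340,315))
w=((hsv[...,2]>150)&(hsv[...,1]<40)).astype(np.uint8)*255
w=cv2.morphologyEx(w,cv2.MORPH_CLOSE,np.ones((5,5)))
rects(w,'rack',.012,(340,170,415,210))
p=((hsv[...,1]>120)).astype(np.uint8)*255
rects(p,'tip',.067,(430,165,500,215)); rects(p,'blue',.05,(170,175,240,230)); rects(p,'bot',.06,(320,120,355,160))
print(im[195,285],im[170,285],im[189,365])
E
```

```text
lid [[259.20001220703125, 213.6999969482422], [264.79998779296875, 160.60000610351562], [309.8999938964844, 165.3000030517578], [304.29998779296875, 218.39999389648438]] ctr [0.5579 0.1369 0.098 ] sides 0.173 -4.5 0.147
loose [[207.8000030517578, 271.70001220703125], [255.89999389648438, 231.1999969482422], [289.8999938964844, 271.5], [241.8000030517578, 312.1000061035156]] ctr [0.2926 0.2598 0.008 ] sides 0.208 -49.1 0.178
loose [[294.79998779296875, 235.60000610351562], [321.20001220703125, 222.39999389648438], [332.79998779296875, 245.60000610351562], [306.3999938964844, 258.79998779296875]] ctr [0.3967 0.044  0.008 ] sides 0.099 -63.0 0.087
rack [[350.0, 183.8000030517578], [399.8999938964844, 177.5], [402.0, 193.89999389648438], [352.0, 200.10000610351562]] ctr [ 0.5734 -0.1659  0.012 ] sides 0.172 -82.4 0.057
tip [[442.29998779296875, 200.3000030517578], [447.20001220703125, 173.3000030517578], [485.70001220703125, 180.3000030517578], [480.79998779296875, 207.3000030517578]] ctr [ 0.5628 -0.4465  0.067 ] sides 0.091 -11.8 0.127
blue [[176.39999389648438, 213.10000610351562], [180.8000030517578, 183.89999389648438], [231.6999969482422, 191.60000610351562], [227.3000030517578, 220.6999969482422]] ctr [0.5192 0.4083 0.05  ] sides 0.098 -5.6 0.173
bot [[327.0, 128.0], [345.0, 128.0], [345.0, 146.0], [327.0, 146.0]] ctr [ 0.7409 -0.0282  0.06  ] sides 0.06 -89.7 0.062
[148 146 143] [208 219 222] [238 237 231]
```

View pics/crop.png

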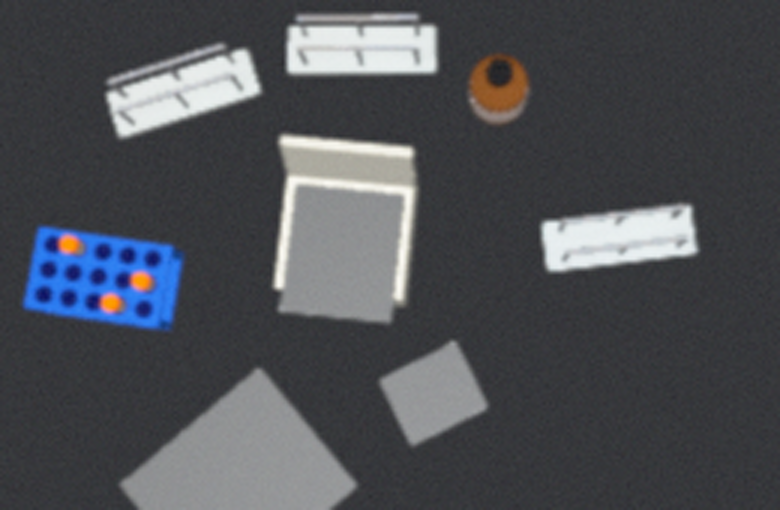

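Top view crop: the lid lies on the bath at crop (278-407, 183-323), the only middle-sized plate and the one on the bath. The rightmost rack is at crop (542-697, 205-271). Next I'll tighten the lid mask and cross-check the lid lip in the side view.

```bash
cat >> h.py <<'E'
def rel(Rt,pt,s=None):
    """shift+rotvec in the current tool axes"""
    s=s or bot.get_obs(); R0=R.from_euler('xyz',s['tcp_rot'],degrees=True)
    return R0.inv().apply(np.array(pt)-s['ee_pos']).round(4), (R0.inv()*Rt).as_rotvec().round(4)
def frame(yaw,tip):  # tool axes = lid axes: x=lid z, y=lid x, z=lid y ; lid tipped by tip deg
    L=(R.from_euler('z',yaw,degrees=True)*R.from_euler('y',tip,degrees=True)).as_matrix()
    return R.from_matrix(np.c_[L[:,2],L[:,0],L[:,1]])
E
python3 - <<'E'
from h import *
im=cv2.imread('pics/top0.png'); hsv=cv2.cvtColor(im,cv2.COLOR_BGR2HSV)
v=hsv[...,2]
m=((v>110)&(v<172)&(hsv[...,1]<40)).astype(np.uint8)*255
roi=np.zeros_like(m); roi[165:222,255:320]=m[165:222,255:320]
roi=cv2.morphologyEx(roi,cv2.MORPH_OPEN,np.ones((7,7)))
c=max(cv2.findContours(roi,0,1)[0],key=cv2.contourArea)
b=cv2.boxPoints(cv2.minAreaRect(c)); w=np.array([onz('top',p,.098) for p in b])
print(b.round(1).tolist(),w.round(4).tolist(),'ctr',w.mean(0).round(4)); e=w[1]-w[0];f=w[2]-w[1]
print(np.linalg.norm(e),np.linalg.norm(f),np.degrees(np.arctan2(e[1],e[0])),np.degrees(np.arctan2(f[1],f[0])))
s=cv2.imread('pics/side0.png')[170:290,220:380].copy()
rc=w.mean(0); 
B=R.from_euler('z',-5,degrees=True)
P=[rc+B.apply([sx*.07,sy*.06,0]) for sx,sy in((-1,-1),(-1,1),(1,1),(1,-1))]
rk=np.array([.5734,-.1659,0]);K=R.from_euler('z',7.6,degrees=True)
P+=[rk+K.apply([sx*.028,sy*.085,.012]) for sx,sy in((-1,-1),(-1,1),(1,1),(1,-1))]
P+=[rk+K.apply([sx*.017,sy*.065,.078]) for sx,sy in((-1,-1),(-1,1),(1,1),(1,-1))]
big=cv2.resize(cv2.imread('pics/side0.png')[160:280,260:370],None,fx=5,fy=5,interpolation=cv2.INTER_CUBIC)
for p in proj('side',P): cv2.circle(big,tuple(int(i) for i in ((p-[260,160])*5+2)),3,(0,0,255),-1)
cv2.imwrite('pics/side_chk.png',big)
print(rel(frame(-5,0),[.40,.15,.2]))
E
```

```text
[[263.29998779296875, 213.39999389648438], [267.5, 171.1999969482422], [303.8999938964844, 174.89999389648438], [299.70001220703125, 217.10000610351562]] [[0.4798, 0.2034, 0.098], [0.6163, 0.1933, 0.098], [0.6051, 0.0755, 0.098], [0.469, 0.0871, 0.098]] ctr [0.5425 0.1398 0.098 ]
0.13686442995513656 0.11836815369983818 -4.227084796191509 -95.41986949853765
(array([-0.2437,  0.0419, -0.2981]), array([-0.9453,  0.9464, -1.3566]))
```

View pics/side_chk.png

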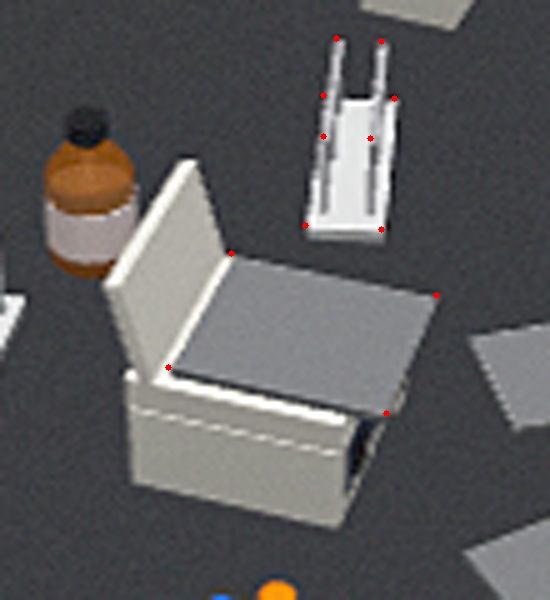

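The side view reprojection fits well: lid corners, rack base and fence tops are all on target (lid at crop (168-436, 253-413), rack at (305-395, 38-240)). Now I'll swing to horizontal in front of the bath.

```bash
python3 -m crank '-0.04 0 -0.04 -0.12 0.12 -0.17;-0.08 0 -0.09 -0.24 0.24 -0.34;-0.11 0.01 -0.13 -0.35 0.35 -0.5;-0.14 0.02 -0.17 -0.45 0.45 -0.65;-0.17 0.03 -0.21 -0.55 0.55 -0.8;-0.21 0.04 -0.25 -0.65 0.65 -0.94;-0.24 0.04 -0.29 -0.75 0.75 -1.08;-0.25 0.04 -0.29 -0.85 0.85 -1.22' 0 60
python3 - <<'E'
from h import *
s=bot.get_obs();print(s['q'],s['ee_pos'])
print(rel(frame(-5,0),[.37,.155,.2]))
E
```

```text
time: 0.9
ee_pos: [0.4291, 0.239, 0.2129]
tcp_rot: [-112.7, -45.7, 38.9]
wrist_force: [1.3, 0.2, 0.4]
opening: 0.0427
[ 43.08092724 -48.47271727 -46.50556394  47.54556464 -25.63516803
  93.24442494] [0.42911288 0.23898765 0.21291284]
(array([-0.0781, -0.0461, -0.0499]), array([-0.3517,  0.4261, -0.6492]))
```

```bash
python3 -m crank '-0.02 -0.01 -0.01 -0.08 0.08 -0.12;-0.04 -0.01 -0.03 -0.15 0.18 -0.26;-0.06 -0.01 -0.05 -0.22 0.28 -0.4;-0.06 -0.01 -0.06 -0.29 0.36 -0.53;-0.06 -0.01 -0.07 -0.35 0.43 -0.65;-0.06 -0.01 -0.08 -0.35 0.43 -0.65;-0.06 -0.01 -0.08 -0.35 0.43 -0.65'
python3 - <<'E'
from h import *
s=bot.get_obs();print(s['q'],s['ee_pos'])
print(rel(frame(-5,0),[.42,.152,.2]))
E
```

```text
time: 1.6
ee_pos: [0.4552, 0.244, 0.2707]
tcp_rot: [-86.8, -85.4, -10.3]
wrist_force: [0.9, -0.5, -0.4]
opening: 0.0426
[ 56.46338504 -48.50456319 -65.78059986  -6.93339969 -63.21353057
  99.51351949] [0.45519232 0.24403165 0.27066588]
(array([-0.0719, -0.0177, -0.096 ]), array([ 0.0373, -0.006 , -0.0809]))
```

```bash
cat > kin.py <<'E'
import numpy as np
from scipy.optimize import least_squares
from scipy.spatial.transform import Rotation as R
E=lambda a,d:R.from_euler(a,d,degrees=True)
obs=[([64.80275,5.01208,10.0340,95.0968,0,90],[.23407,.49749,.24157]),
([43.08092724,-48.47271727,-46.50556394,47.54556464,-25.63516803,93.24442494],[.42911288,.23898765,.21291284]),
([56.46338504,-48.50456319,-65.78059986,-6.93339969,-63.21353057,99.51351949],[.45519232,.24403165,.27066588])]
rots=[[-90,.0749,64.8025],[-112.7,-45.7,38.9],[-86.8,-85.4,-10.3]]
def fk(p,q):
    h,l1,l2x,l2z,y0,wx,wz,t=p
    a2=q[1];a3=a2-q[2];a4=a3+q[3]
    W=E('y',a4)*E('z',q[4])
    v=np.array([0,y0,h])+E('y',a2).apply([0,0,l1])+E('y',a3).apply([l2x,0,l2z])+E('y',a4).apply([wx,0,wz])+W.apply([t,0,0])
    return E('z',q[0]).apply(v),(E('z',q[0])*W).as_matrix()[:,0]
if __name__=='__main__':
    for q,x in zip(obs,rots): print(fk([0]*8,q[0])[1],E('xyz',x).as_matrix()[:,1])
    x0=[.3,.4,.4,0,0,0.1,0,.2]
    f=lambda p:np.r_[np.concatenate([(fk(p,q)[0]-x)*1000 for q,x in obs]),(p-x0)*.3]
    r=least_squares(f,x0);print(r.x.round(4),r.fun[:9].round(2))
E
python3 kin.py
```

```text
[-5.56395123e-04 -1.18254715e-03 -9.99999146e-01] [-5.56548894e-04 -1.18286057e-03 -9.99999146e-01]
[ 0.75640814  0.11502183 -0.64390737] [ 0.75617274  0.11428627 -0.6443147 ]
[ 0.98902266 -0.12364352 -0.08091015] [ 0.98916767 -0.12302643 -0.08007388]
[ 0.16    0.4201  0.5188  0.0361  0.      0.1443 -0.      0.274 ] [ 0. -0.  0. -0.  0. -0.  0. -0.  0.]
```

```bash
cat >> kin.py <<'E'
P=[.16,.4201,.5188,.0361,0,.1443,0,.274]
LO=np.array([-179.16,-48.56,-65.8,-126.05,-82.76]);HI=np.array([179.16,103.87,70.77,130.52,87.17])
def ik(pos,d,seeds=None):
    best=None
    for s in (seeds or [[a,b,c,e,g] for a in(-40,10,60) for b in(-20,30) for c in(-40,10) for e in (20,) for g in(-50,0,50)]):
        f=lambda q:np.r_[(fk(P,q)[0]-pos)*1000,(fk(P,q)[1]-d)*300]
        r=least_squares(f,np.clip(s,LO+1,HI-1),bounds=(LO,HI))
        if best is None or r.cost<best.cost: best=r
        if best.cost<.05: break
    q=best.x
    a2=q[1];a3=a2-q[2]
    el=E('y',a2).apply([0,0,P[1]])+[0,0,P[0]]; w=el+E('y',a3).apply([P[2],0,P[3]])
    return best.cost,q.round(1),w.round(3)
E
cat > try.py <<'E'
from kin import *
B=E('z',-5); lip=np.array([.5425,.1398,.094])+B.apply([-.07,0,0])
print('lip',lip)
for yaw in(-5,-25,15,-45):
  for pit in(0,15,30,45,60):
    d=(E('z',yaw)*E('y',pit)).apply([1,0,0]); pos=lip+d*0.004
    print(yaw,pit,*ik(pos,d))
lipT=np.array([.5425,.1398,.094])+B.apply([.076,0,0])+ (B*E('y',105)).apply([-.135,0,0])
print('tipped',lipT)
for pit in(105,90,80): 
    d=(B*E('y',pit)).apply([1,0,0]); print(pit,*ik(lipT,d))
E
timeout 500 python3 try.py
```

```text
lip [0.47276637 0.1459009  0.094     ]
-5 0 2334.7498657010055 [  43.6   37.   -65.8 -118.9  -52.8] [ 0.173  0.    -0.018]
-5 15 1755.5487148279879 [ 42.4 -41.8 -65.8  10.6 -48.6] [0.209 0.    0.295]
-5 30 56.257759595425775 [ 35.5 -48.6 -65.8  21.2 -35.1] [0.191 0.    0.319]
-5 45 1.6000925610538785e-20 [ 29.9 -41.8 -54.2  38.2 -23.9] [0.234 0.    0.396]
-5 60 2.4083753954562384e-27 [ 25.  -29.5 -41.1  51.9 -14.5] [0.309 0.    0.457]
-25 0 200.64615102116795 [ 49.4  18.2 -65.8 -95.7 -76. ] [0.221 0.    0.047]
-25 15 1.60391445768569e-26 [ 47.3 -29.4 -64.2   6.5 -66.9] [0.24  0.    0.259]
-25 30 4.21516731348368e-25 [ 43.2 -30.1 -53.5  33.8 -53.5] [0.28 0.   0.35]
-25 45 1.870848347977761e-26 [ 37.1 -27.2 -44.3  47.8 -38.7] [0.315 0.    0.416]
-25 60 5.745352281036168e-22 [ 30.1 -21.4 -34.9  58.2 -24.2] [0.36  0.    0.465]
15 0 11910.056989182776 [ 24.6 -48.6 -65.8   6.4 -13. ] [0.191 0.    0.319]
15 15 4587.292543110396 [ 21.5 -48.6 -65.8  11.6  -7.7] [0.191 0.    0.319]
15 30 1017.2095420413845 [ 19.8 -48.6 -65.8  17.   -4.7] [0.191 0.    0.319]
15 45 0.0675155146165952 [ 18.5 -48.6 -58.1  35.5  -2.5] [0.203 0.    0.387]
15 60 8.790714638161099e-26 [ 18.  -33.  -43.6  49.5  -1.5] [0.288 0.    0.453]
-45 0 48.16101171995536 [ 50.7  37.7 -16.4 126.  -82.8] [0.591 0.    0.094]
-45 15 4.8379360203007365e-27 [ 48.9   4.4 -31.5  68.3 -74.5] [0.474 0.    0.304]
-45 30 1.0811400335812187e-25 [ 45.4  -5.3 -32.5  63.4 -60. ] [0.439 0.    0.373]
-45 45 1.3573954248041238e-26 [ 39.7 -10.  -30.2  64.6 -44.8] [0.426 0.    0.429]
-45 60 9.464019746718877e-27 [ 32.6 -11.  -26.2  67.7 -29.2] [0.43  0.    0.471]
tipped [0.65301841 0.13013089 0.22439999]
105 9.538168049577786e-27 [  9.7  40.4  53.  117.2   3.8] [0.77  0.    0.629]
90 1.300484194947481e-26 [11.3 21.5 27.7 96.2 -0. ] [0.666 0.    0.643]
80 2.6146424925001114e-26 [12.5 11.  14.1 83.6 -3. ] [0.596 0.    0.637]
```

The arm can't reach the lip with the tool level. I'll hook it at about 50° pitch with the lower finger under the lip, tip the lid, and grip once the lid lines up with the tool. Planning waypoints:

```bash
cat > plan.py <<'E'
from h import *
from kin import ik
YAW=-5; B=R.from_euler('z',YAW,degrees=True)
H=np.array([.5425,.1398,.090])+B.apply([.07,0,0])
def tcp(th,phi,W,yc,dx=0,dy=0):
    lip=H+B.apply(.140*np.array([-np.cos(np.radians(th)),0,np.sin(np.radians(th))]))
    F=frame(YAW,phi)
    return F, lip-F.apply([-W/2-dx, yc-dy, 0])   # dx>0: raises? see use
E
python3 - <<'E'
from plan import *
W=.036
for n,th,phi,dx,dy in [('pre',0,50,-.006,-.05),('in',0,50,-.006,0),('touch',0,50,0,0),('30',30,50,0,0),('60',60,60,0,0),('90',90,90,0,0),('104',104,104,0,0)]:
    F,p=tcp(th,phi,W,-.010,dx,dy); c,q,w=ik(p,F.as_matrix()[:,1]); print(n,p.round(4),round(c,2),q)
    if n=='pre': print(rel(F,p))
E
```

```text
pre [0.4563 0.1473 0.1284] 0.0 [ 30.1 -41.2 -47.3  49.5 -21.7]
(array([-0.1403,  0.0246, -0.0964]), array([ 0.032 , -0.0218,  0.7917]))
in [0.4883 0.1445 0.0901] 0.0 [ 27.1 -35.8 -49.   41.4 -20. ]
touch [0.4929 0.1441 0.0939] 0.0 [ 26.7 -35.2 -48.3  41.4 -19.7]
30 [0.5116 0.1425 0.1639] 0.0 [ 25.2 -33.7 -39.8  48.  -18.8]
60 [0.563  0.138  0.2116] 0.0 [ 19.4 -18.7 -20.6  60.3 -11.9]
90 [0.6302 0.1321 0.22  ] 0.0 [11.8 18.  22.7 94.7 -0. ]
104 [0.661  0.1294 0.2118] 0.0 [  9.7  39.8  50.9 114.7   3.5]
```

```bash
python3 -m crank '0 -0.02 -0.02 0 0 0.14;0 -0.03 -0.04 0 0 0.28;-0.02 -0.03 -0.06 0.01 0 0.42;-0.04 -0.02 -0.08 0.02 -0.01 0.56;-0.06 -0.01 -0.096 0.03 -0.02 0.7;-0.08 0 -0.096 0.03 -0.02 0.79;-0.08 0 -0.096 0.032 -0.022 0.79;-0.08 0 -0.096 0.032 -0.022 0.79' 0.15 25
python3 - <<'E'
from plan import *
snap('wrist','w1.png'); s=bot.get_obs();print(s['q'])
F,p=tcp(0,50,.036,-.010,-.006,-.05);print(rel(F,p),s['opening'])
E
```

```text
time: 2.4
ee_pos: [0.4385, 0.1481, 0.1913]
tcp_rot: [-90.1, -39.9, -5.2]
wrist_force: [-0.0, -0.1, -0.5]
opening: 0.0362
[ 32.12157558 -43.16164924 -41.20169573  58.22595872 -23.04678677
 120.18218602]
(array([-0.0262,  0.0593,  0.0007]), array([ 0.0037, -0.001 ,  0.0012])) 0.036420513684455855
```

View pics/w1.png

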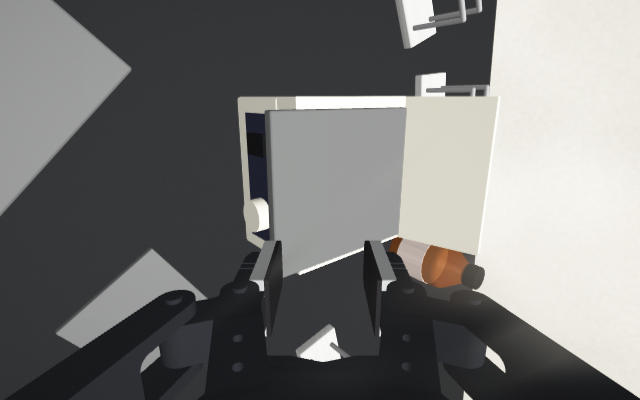

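The wrist view shows the lid lip edge from (270,111) to (274,271), the heel side at (405,107)-(398,237), and the dial protruding at (256,215). I'll check the prediction against this, and the dial position too.

```bash
python3 - <<'E'
from plan import *
c=cal('wrist'); ctr=np.array([.5425,.1398,.098])
P=[ctr+B.apply([sx*.07,sy*.06,0]) for sx,sy in((-1,1),(-1,-1),(1,-1),(1,1))]
print(proj('wrist',P,c).round(1).tolist())
for px in((268,110),(274,272),(398,237),(405,107)): 
    w=onz('wrist',px,.098,c); print(px,w.round(4), B.inv().apply(w-ctr).round(4))
o,d=ray('wrist',(256,215),c)
for z in(.03,.045,.06):
    w=o+d*(z-o[2])/d[2]; print(z,B.inv().apply(w-ctr).round(4)+[-.01,0,0])
E
```

```text
[[268.2, 111.0], [275.4, 281.4], [397.5, 233.8], [405.6, 106.5]]
(268, 110) [0.478  0.2063 0.098 ] [-0.0701  0.0606  0.    ]
(274, 272) [0.4674 0.094  0.098 ] [-0.0709 -0.0522 -0.    ]
(398, 237) [0.6078 0.0702 0.098 ] [ 0.0712 -0.0637  0.    ]
(405, 107) [0.6166 0.1931 0.098 ] [0.0692 0.0596 0.    ]
0.03 [-0.0555 -0.0328 -0.068 ]
0.045 [-0.0637 -0.0269 -0.053 ]
0.06 [-0.0719 -0.0211 -0.038 ]
```

```bash
python3 -m crank '-0.026 0.02 0 0 0 0;-0.026 0.05 0 0 0 0;-0.026 0.075 0 0 0 0;-0.026 0.095 0 0 0 0;-0.026 0.109 0 0 0 0;-0.026 0.109 0 0 0 0'
python3 - <<'E'
from plan import *
s=bot.get_obs();print(s['wrist_force'],s['opening'])
for th,phi in((0,50),(10,50),(20,50),(30,50),(40,50),(50,50)): 
    F,p=tcp(th,phi,.036,-.010);print(th,*rel(F,p,s))
E
```

```text
time: 3.05
ee_pos: [0.4895, 0.1464, 0.0932]
tcp_rot: [-90.0, -40.6, -5.0]
wrist_force: [5.3, -0.1, 9.1]
opening: 0.0364
[ 5.34395875 -0.05504117  9.08000273] 0.03642057921848645
0 [ 0.0032  0.0018 -0.0019] [-0.0003 -0.0001  0.0098]
10 [ 0.0206 -0.0153 -0.0019] [-0.0003 -0.0001  0.0098]
20 [ 0.0407 -0.0291 -0.0019] [-0.0003 -0.0001  0.0098]
30 [ 0.0629 -0.0392 -0.0019] [-0.0003 -0.0001  0.0098]
40 [ 0.0866 -0.0453 -0.0019] [-0.0003 -0.0001  0.0098]
50 [ 0.1109 -0.0472 -0.0019] [-0.0003 -0.0001  0.0098]
```

The upper fingertip is pressing on the lid top (about 10 N) because I went in too deep. I'll back out along the tool and open a little more.

```bash
python3 -m crank '0 -0.014 0 0 0 0;0 -0.014 0 0 0 0;0 -0.014 0 0 0 0' 0
python3 - <<'E'
from plan import *
s=bot.get_obs();print(s['wrist_force'],s['opening'])
for th,phi in((0,50),(5,50),(15,50),(30,50),(40,50),(50,50)): 
    F,p=tcp(th,phi,.0427,.001);print(th,*rel(F,p,s))
E
```

```text
time: 3.35
ee_pos: [0.4778, 0.1465, 0.1002]
tcp_rot: [-90.2, -40.1, -4.8]
wrist_force: [0.3, 0.7, -0.1]
opening: 0.0424
[ 0.32525397  0.65484497 -0.09417944] 0.04243197466150122
0 [ 0.011   0.0036 -0.0011] [0.0004 0.0028 0.0012]
5 [ 0.0193 -0.0054 -0.0011] [0.0004 0.0028 0.0012]
15 [ 0.038  -0.021  -0.0011] [0.0004 0.0028 0.0012]
30 [ 0.0704 -0.0379 -0.0012] [0.0004 0.0028 0.0012]
40 [ 0.094  -0.0442 -0.0013] [0.0004 0.0028 0.0012]
50 [ 0.1183 -0.0463 -0.0014] [0.0004 0.0028 0.0012]
```

```bash
python3 -m crank '0.007 0.003 -0.001 0 0 0;0.011 0.003 -0.001 0 0 0;0.015 -0.001 -0.001 0 0 0;0.019 -0.005 -0.001 0 0 0;0.028 -0.014 -0.001 0 0 0;0.038 -0.021 -0.001 0 0 0;0.038 -0.021 -0.001 0 0 0' 
python3 - <<'E'
from plan import *
a=snap('side','s2.png');w=snap('wrist','w2.png')
x=cv2.resize(a[140:290,250:430],(540,450),interpolation=cv2.INTER_CUBIC); y=cv2.resize(w,(720,450))[:,140:400]
cv2.imwrite('pics/v2.png',np.hstack([x,y])[:,:,::-1])
s=bot.get_obs();print(s['wrist_force'],s['ee_pos'])
for th,phi in((15,50),(30,50),(40,50),(50,50),(60,60),(70,70)): 
    F,p=tcp(th,phi,.0427,.001);print(th,*rel(F,p,s))
E
```

```text
time: 4.05
ee_pos: [0.4949, 0.1438, 0.1442]
tcp_rot: [-90.0, -40.2, -5.0]
wrist_force: [-0.9, 0.0, 0.5]
opening: 0.0429
[ 0.15213952 -0.14711097 -0.01418098] [0.49390405 0.14346534 0.14162929]
15 [-0.0012  0.0002  0.0006] [0.001  0.0009 0.0004]
30 [ 0.0312 -0.0167  0.0005] [0.001  0.0009 0.0004]
40 [ 0.0548 -0.023   0.0005] [0.001  0.0009 0.0004]
50 [ 0.0791 -0.0251  0.0005] [0.001  0.0009 0.0004]
60 [ 0.1033 -0.0192  0.0005] [0.0011 0.0008 0.175 ]
70 [ 0.1261 -0.0093  0.0005] [0.0012 0.0007 0.3495]
```

View pics/v2.png

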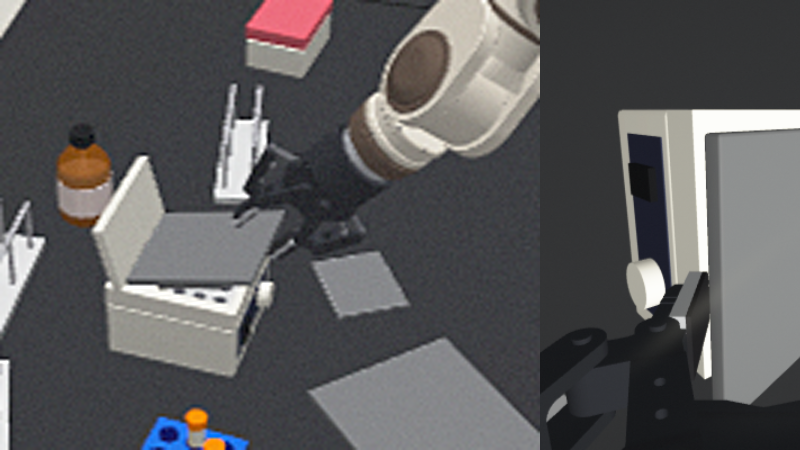

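The lid is tipping by about 15° as planned, with the lower finger under the lip at (255,270) and the heel at the panel foot. Carrying on to about 60°.

```bash
python3 -m crank '0.015 -0.009 0 0 0 0;0.031 -0.016 0 0 0 0;0.043 -0.02 0 0 0 0;0.055 -0.022 0 0 0 0;0.067 -0.021 0 0 0 0;0.079 -0.02 0 0 0 0;0.091 -0.016 0 0 0 0.09;0.103 -0.01 0 0 0 0.175' 
python3 - <<'E'
from plan import *
s=bot.get_obs();print(s['wrist_force'],s['ee_pos'])
for th,phi in((60,60),(70,70)): 
    F,p=tcp(th,phi,.0427,-.008);print(th,*rel(F,p,s))
snap('wrist','w3.png')
a=snap('side','s3.png')
cv2.imwrite('pics/v3.png',cv2.resize(a[140:270,250:410],(640,520),interpolation=cv2.INTER_CUBIC)[:,:,::-1])
E
```

```text
time: 4.95
ee_pos: [0.5663, 0.1372, 0.2152]
tcp_rot: [-90.1, -29.8, -4.9]
wrist_force: [0.1, 0.8, 1.2]
opening: 0.0427
[0.0757784  0.80216413 1.18591042] [0.56632617 0.13718865 0.21522946]
60 [-0.0014 -0.0005  0.0005] [ 0.0008  0.0009 -0.0033]
70 [0.0212 0.0051 0.0005] [0.0009 0.0009 0.1712]
```

View pics/v3.png

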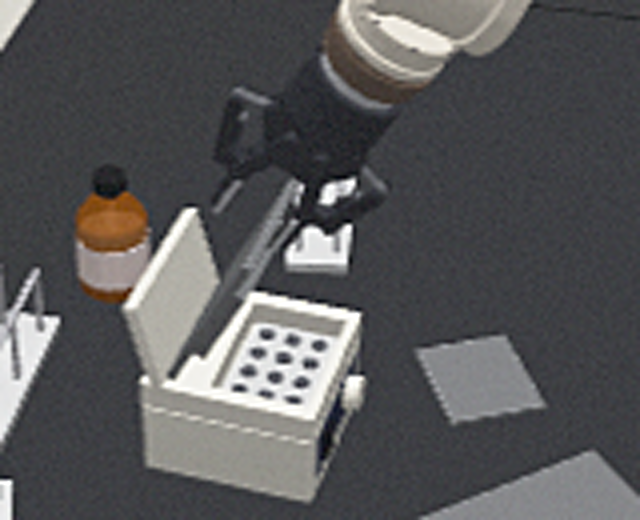

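At about 60° the lid rests on the lower finger with its heel at the panel foot. Now I'll close gently while shifting back so the lid stays put.

```bash
python3 -m crank '-0.003 0.001 0 0 0 0;-0.007 0.001 0 0 0 0;-0.011 0.001 0 0 0 0;-0.015 0.001 0 0 0 0;-0.017 0.001 0 0 0 0;-0.017 0.001 0 0 0 0;-0.017 0.001 0 0 0 0' 1 25
python3 - <<'E'
from plan import *
s=bot.get_obs();print(s['wrist_force'],s['ee_pos'],s['opening'])
for th in (60,75,90,97,103): 
    F,p=tcp(th,th,.008,-.009);print(th,*rel(F,p,s))
E
```

```text
time: 5.75
ee_pos: [0.5517, 0.1386, 0.2061]
tcp_rot: [-90.1, -30.0, -4.9]
wrist_force: [-2.0, -1.1, 1.5]
opening: 0.0071
[-2.00026654 -1.14803718  1.49617404] [0.55170739 0.13856683 0.20606674] 0.007137036392794267
60 [-0.0014 -0.0001  0.0004] [0.0011 0.001  0.0003]
75 [0.0323 0.0054 0.0004] [0.0012 0.0009 0.2621]
90 [0.0635 0.0194 0.0004] [0.0013 0.0007 0.5239]
97 [0.0766 0.0287 0.0004] [0.0014 0.0007 0.646 ]
103 [0.0868 0.0378 0.0004] [1.400e-03 6.000e-04 7.508e-01]
```

```bash
python3 -m crank '0.0115 0.001 0 0 0 0.094;0.023 0.0025 0 0 0 0.188;0.0345 0.0055 0 0 0 0.281;0.0455 0.01 0 0 0 0.375;0.057 0.0155 0 0 0 0.47;0.066 0.021 0 0 0 0.56;0.0755 0.028 0 0 0 0.655;0.085 0.0355 0 0 0 0.74'
python3 -m crank '0 0 0 0 0 0;0 0 0 0 0 0;0 0 0 0 0 0'
python3 - <<'E'
from plan import *
s=bot.get_obs();print(s['wrist_force'],s['torque'],s['ee_pos'],s['tcp_rot'],s['opening'],s['q'])
F,p=tcp(104,104,.008,-.009);print(rel(F,p,s))
a=snap('side','s4.png');t=snap('top','t4.png')
y=cv2.resize(a[140:270,250:410],(640,520),interpolation=cv2.INTER_CUBIC)
cv2.imwrite('pics/v4.png',y[:,:,::-1])
E
```

```text
time: 6.55
ee_pos: [0.6436, 0.1307, 0.218]
tcp_rot: [-90.0, 12.5, -5.0]
wrist_force: [3.6, 2.3, 15.7]
opening: 0.0078
time: 6.85
ee_pos: [0.6431, 0.1305, 0.2163]
tcp_rot: [-90.1, 12.5, -5.0]
wrist_force: [-0.4, 0.4, -1.1]
opening: 0.0072
[-0.35815678  0.38927246 -1.0742799 ] [-0.03175925 -0.26274957 -0.01374768] [0.64306807 0.13050661 0.21633919] [-90.12641758  12.46662613  -5.01739369] 0.007195448862612093 [ 10.16983015  34.33879121  43.48438058 111.22218738   3.11975416
 104.84332753]
(array([ 0.0045, -0.0008,  0.0005]), array([ 0.0021, -0.0003,  0.0268]))
```

View pics/v4.png

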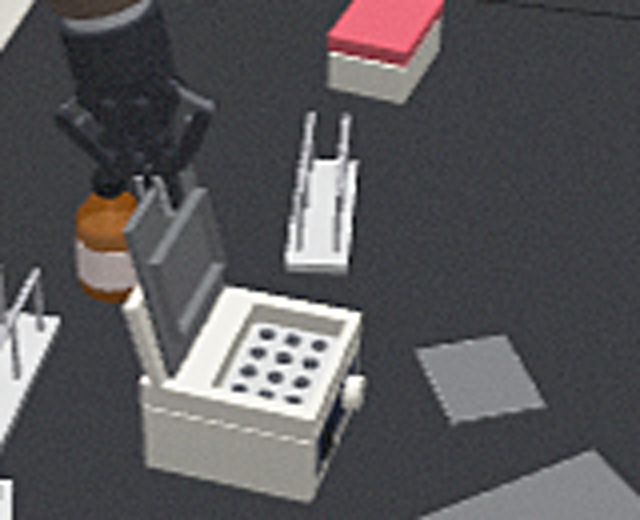

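The lid is at about 102.5° over the panel with its heel at the foot. I'll nudge it to contact, let go and retreat along the tool.

```bash
python3 -m crank '0.002 -0.001 0 0 0 0.015;0.004 -0.001 0 0 0 0.03;0.004 -0.001 0 0 0 0.03;0.004 -0.001 0 0 0 0.03'
python3 -m crank '0 0 0 0 0 0;0 0 0 0 0 0;0 0 0 0 0 0;0 0 0 0 0 0;0 0 0 0 0 0' 0.2
python3 -m crank '0 -0.01 0 0 0 0;0 -0.03 0 0 0 0;0 -0.06 0 0 0 0;0 -0.08 0 0 0 0;0 -0.08 0 0 0 0;0 -0.08 0 0 0 0;0 -0.08 0 0 0 0;0 -0.08 0 0 0 0'
python3 - <<'E'
from plan import *
s=bot.get_obs();print(s['ee_pos'],s['q'])
c=cal('wrist');w=snap('wrist','w5.png');a=snap('side','s5.png')
Hc=H+B.apply([-.0012,0,.0021])
L=R.from_euler('z',YAW,degrees=True)*R.from_euler('y',105,degrees=True)
P=[Hc+L.apply([-.14,sy*.06,z]) for sy in(1,-1) for z in(0,.008)]
for n,im,cc in(('wrist',w,c),('side',a,None)):
    q=proj(n,P,cc);print(q.round(1).tolist())
    for p in q: cv2.circle(im,tuple(int(i) for i in p),1,(255,0,0),-1)
y=cv2.resize(a[140:260,260:360],(400,480),interpolation=cv2.INTER_CUBIC)
cv2.imwrite('pics/v5.png',np.hstack([y,cv2.resize(w[:,120:460],(400,480))])[:,:,::-1])
E
```

```text
time: 7.35
ee_pos: [0.6466, 0.1302, 0.2178]
tcp_rot: [-90.1, 14.1, -5.0]
wrist_force: [0.8, 0.3, -0.4]
opening: 0.0072
time: 7.85
ee_pos: [0.6468, 0.1302, 0.2174]
tcp_rot: [-90.1, 14.1, -5.0]
wrist_force: [0.4, 0.1, -0.6]
opening: 0.0339
time: 8.65
ee_pos: [0.6326, 0.1215, 0.3032]
tcp_rot: [-90.4, 15.8, -5.0]
wrist_force: [0.1, -0.0, 1.0]
opening: 0.0346
[0.63264735 0.12154008 0.30315311] [  9.40458407  45.66366417  70.70228668 130.47966964   3.4584155
 103.89446338]
[[383.1, 93.8], [397.6, 93.8], [374.0, 285.6], [386.3, 285.7]]
[[280.9, 197.3], [278.5, 197.4], [294.9, 175.8], [292.6, 175.9]]
```

View pics/v5.png

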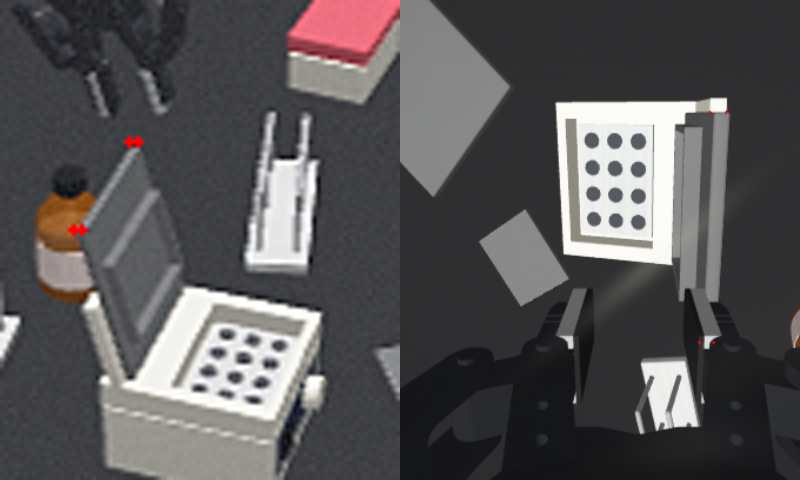

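The lid leans on the panel by itself, released (side lip at crop (85,225)-(138,150), wrist plate edge at (690-728,113-295)). Going back down to take the lip.

```bash
python3 - <<'E'
from plan import *
Hc=H+B.apply([-.0012,0,.0021]); F=frame(YAW,104.5); L=R.from_euler('z',YAW,degrees=True)*R.from_euler('y',104.5,degrees=True)
p=Hc+L.apply([-.14+.011,0,.004]); print(p.round(4), rel(F,p), rel(F,p+F.apply([0,-.035,0])))
E
```

```text
[0.6471 0.1307 0.216 ] (array([0.0367, 0.0801, 0.0109]), array([ 0.0076, -0.0002, -0.0227])) (array([0.0359, 0.0451, 0.0107]), array([ 0.0076, -0.0002, -0.0227]))
```

```bash
python3 -m crank '0 0.02 0 0 0 0;0 0.03 0 0 0 0;0 0.03 0 0 0 0'
python3 - <<'E'
from plan import *
Hc=H+B.apply([-.0012,0,.0021]); F=frame(YAW,104.5); L=R.from_euler('z',YAW,degrees=True)*R.from_euler('y',104.5,degrees=True)
p=Hc+L.apply([-.14+.011,0,.004]); print( rel(F,p), rel(F,p+F.apply([0,-.035,0])))
E
```

```text
time: 9.05
ee_pos: [0.6238, 0.1219, 0.2731]
tcp_rot: [-90.5, 15.9, -5.0]
wrist_force: [0.7, -0.6, -0.1]
opening: 0.0343
(array([0.0372, 0.0487, 0.0111]), array([ 0.0083, -0.0003, -0.0252])) (array([0.0363, 0.0137, 0.0108]), array([ 0.0083, -0.0003, -0.0252]))
```

```bash
python3 -m crank '0.015 0 0.006 0.008 0 -0.025;0.03 0.003 0.011 0.008 0 -0.025;0.037 0.013 0.011 0.008 0 -0.025;0.037 0.014 0.011 0.008 0 -0.025;0.037 0.03 0.011 0.008 0 -0.025;0.037 0.042 0.011 0.008 0 -0.025;0.037 0.048 0.011 0.008 0 -0.025;0.037 0.048 0.011 0.008 0 -0.025' 0
python3 -m crank '0 0 0 0 0 0;0 0 0 0 0 0;0 0 0 0 0 0;0 0 0 0 0 0;0 0 0 0 0 0;0 0 0 0 0 0' 1 40
python3 - <<'E'
from plan import *
s=bot.get_obs();print(s['ee_pos'],s['tcp_rot'],s['q'],s['opening'])
# lift: 25 mm off in z and a bit front
L=frame(YAW,104.5)
print('lift', rel(L,s['ee_pos']+np.array([-.02,0,.06]),s), rel(frame(YAW,90),s['ee_pos']+np.array([-.06,0,.10]),s))
E
```

```text
time: 9.85
ee_pos: [0.6481, 0.1307, 0.2184]
tcp_rot: [-90.0, 14.3, -5.0]
wrist_force: [0.7, -0.6, 0.9]
opening: 0.0428
time: 10.45
ee_pos: [0.6483, 0.1306, 0.2188]
tcp_rot: [-90.0, 14.3, -5.0]
wrist_force: [1.0, -0.1, 4.8]
opening: 0.007
[0.64828819 0.13059507 0.21875443] [-89.95141107  14.26723757  -5.01664713] [  9.86719832  37.86766576  48.68215564 114.60951195   3.67641181
 104.44504339] 0.0070444236925836946
lift (array([-0.0341, -0.0532, -0.0017]), array([-0.0009, -0.0003,  0.0041])) (array([-0.0826, -0.0822, -0.0052]), array([-0.0009, -0.0004, -0.249 ]))
```

Gripped. Now I'll lift up and back, then bring it upright.

```bash
python3 -m crank '-0.006 -0.01 0 0 0 0;-0.016 -0.025 0 0 0 0;-0.03 -0.04 0 0 0 0;-0.045 -0.053 0 0 0 -0.05;-0.06 -0.065 0 0 0 -0.11;-0.074 -0.075 0 0 0 -0.18;-0.083 -0.082 0 0 0 -0.249;-0.083 -0.082 0 0 0 -0.249'
python3 - <<'E'
from plan import *
s=bot.get_obs();print(s['wrist_force'],s['torque'],s['opening'],s['q'])
K=R.from_euler('z',7.6,degrees=True); slot=np.array([.5734,-.1659,.012])
F=frame(7.6,90); L=K*R.from_euler('y',90,degrees=True)
p=slot+L.apply([-.1315,0,.004])   # heel underside on slot centre
print('seat',p.round(4),'above',rel(F,p+[0,0,.15],s))
E
```

```text
time: 11.25
ee_pos: [0.5859, 0.136, 0.3225]
tcp_rot: [-89.9, -0.3, -5.0]
wrist_force: [-0.5, -0.9, -0.3]
opening: 0.0069
[-0.45268628 -0.88516485 -0.27134284] [0.02858392 0.00761727 0.01765243] 0.006882958865401549 [1.30531122e+01 1.51306531e+01 3.08416774e+01 1.05407943e+02
 3.28047138e-02 1.08023220e+02]
seat [ 0.5774 -0.1654  0.1435] above (array([ 0.0174,  0.0284, -0.301 ]), array([-0.0016, -0.2194,  0.0051]))
```

```bash
python3 -m crank '0.002 0 -0.03 0 -0.02 0;0.004 0.001 -0.07 0 -0.05 0;0.007 0.002 -0.115 0 -0.09 0;0.01 0.003 -0.16 0 -0.12 0;0.012 0.004 -0.205 0 -0.15 0;0.014 0.005 -0.245 0 -0.18 0.003;0.016 0.005 -0.28 0 -0.2 0.005;0.0174 0.005 -0.301 -0.0016 -0.2194 0.005'
python3 -m crank '0 0 0 0 0 0;0 0 0 0 0 0;0 0 0 0 0 0'
python3 - <<'E'
from plan import *
s=bot.get_obs();print(s['ee_pos'],s['tcp_rot'],s['wrist_force'])
c=cal('wrist');w=snap('wrist','w6.png');a=snap('side','s6.png')
F=R.from_euler('xyz',s['tcp_rot'],degrees=True)
pt=lambda lx,ly,lz: s['ee_pos']+F.apply([lz-.004,lx+.0615,ly])
P=[pt(x,sy*.06,z) for sy in(1,-1) for x in(-.07,.07) for z in(0,.008)]
K=R.from_euler('z',7.6,degrees=True)
P+=[np.array([.5734,-.1659,0])+K.apply([sx*.017,sy*.065,.078]) for sx in(1,-1) for sy in(1,-1)]
P+=[np.array([.5734,-.1659,0])+K.apply([sx*.028,sy*.085,.012]) for sx in(1,-1) for sy in(1,-1)]
q=proj('wrist',P,c); qs=proj('side',P); print(q.round(1).tolist(),'\n',qs.round(1).tolist())
w=w.copy();a=a.copy()
W=cv2.resize(w,None,fx=1,fy=1); A=cv2.resize(a[60:220,270:400],None,fx=3,fy=3,interpolation=cv2.INTER_CUBIC)
for p in q: cv2.circle(W,(int(p[0]),int(p[1])),2,(255,0,0),-1)
for p in qs: cv2.circle(A,(int((p[0]-270)*3+1),int((p[1]-60)*3+1)),2,(255,0,0),-1)
cv2.imwrite('pics/v6.png',np.hstack([A[:400],W[:,180:540]])[:,:,::-1] )
cv2.imwrite('pics/v6.png',np.hstack([A,cv2.copyMakeBorder(W[:,150:550],0,A.shape[0]-400,0,0,0)])[:,:,::-1])
E
```

```text
time: 12.05
ee_pos: [0.5788, -0.1683, 0.312]
tcp_rot: [-89.9, 0.5, 7.5]
wrist_force: [1.1, 0.2, -1.7]
opening: 0.0066
time: 12.35
ee_pos: [0.5794, -0.1648, 0.3126]
tcp_rot: [-90.0, 0.4, 7.6]
wrist_force: [-1.0, 0.3, -1.2]
opening: 0.0071
[ 0.57936515 -0.16481974  0.31257995] [-89.96936085   0.42729718   7.56979714] [-0.95028436  0.32581506 -1.16672152]
[[310.5, 124.2], [333.4, 124.2], [316.7, 109.8], [327.5, 109.8], [312.9, 398.9], [330.9, 398.9], [317.2, 258.4], [326.9, 258.4], [334.6, 101.5], [333.4, 221.7], [301.2, 101.5], [303.1, 221.7], [342.5, 83.2], [340.5, 218.8], [295.2, 83.3], [298.0, 218.7]] 
 [[329.9, 125.8], [327.5, 125.7], [329.4, 162.0], [327.1, 161.9], [332.3, 109.8], [330.0, 109.7], [331.7, 144.8], [329.5, 144.7], [324.3, 186.9], [327.0, 167.4], [333.7, 187.4], [335.9, 167.9], [320.7, 204.6], [324.3, 178.6], [336.0, 205.5], [338.5, 179.4]]
```

View pics/v6.png

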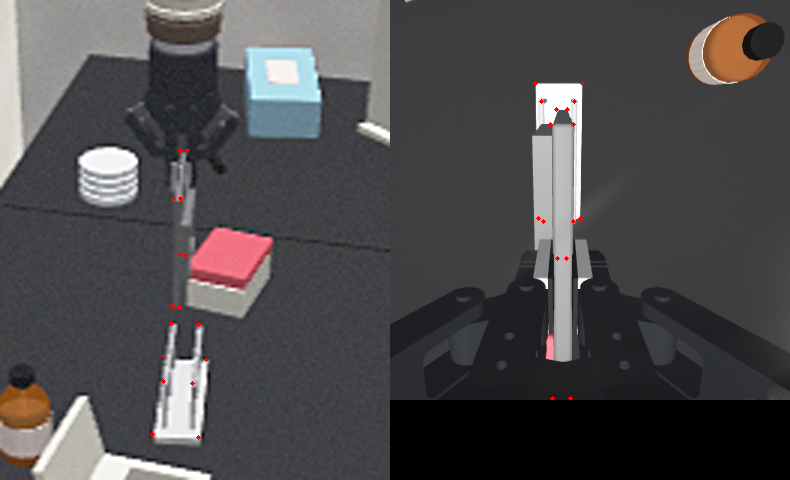

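Predicted lid and rack corners agree with both views to about 1 mm (wrist: heel corner (562,110), rack base edge (536-582,83); side: heel at (176,306) over the slot). Lowering.

```bash
python3 - <<'E'
from plan import *
F=frame(7.6,90); p=np.array([.5774,-.1654,.1435]); print(rel(F,p+[0,0,.012]))
E
```

```text
(array([-0.0009,  0.1574, -0.0006]), array([-0.    ,  0.0002, -0.0069]))
```

```bash
python3 -m crank '-0.001 0.01 -0.0006 0 0 -0.007;-0.001 0.035 -0.0006 0 0 -0.007;-0.001 0.06 -0.0006 0 0 -0.007;-0.001 0.08 -0.0006 0 0 -0.007;-0.001 0.08 -0.0006 0 0 -0.007;-0.001 0.08 -0.0006 0 0 -0.007'
python3 - <<'E'
from plan import *
s=bot.get_obs();F=frame(7.6,90); p=np.array([.5774,-.1654,.1435]); print(s['ee_pos'],s['tcp_rot'],s['wrist_force'],rel(F,p+[0,0,.012]))
w=snap('wrist','w7.png')
cv2.imwrite('pics/v7.png',cv2.resize(w[40:400,220:430],None,fx=1.6,fy=1.6)[:,:,::-1])
E
```

```text
time: 13.05
ee_pos: [0.5777, -0.1657, 0.2335]
tcp_rot: [-90.0, -0.0, 7.6]
wrist_force: [0.7, -0.3, -1.0]
opening: 0.0072
[ 0.57766551 -0.16574675  0.23354094] [-9.00176332e+01 -2.56332573e-02  7.59494054e+00] [ 0.71989846 -0.26255867 -0.99909   ] (array([-0.0003,  0.078 ,  0.0004]), array([ 0.0003, -0.0001,  0.0004]))
```

View pics/v7.png

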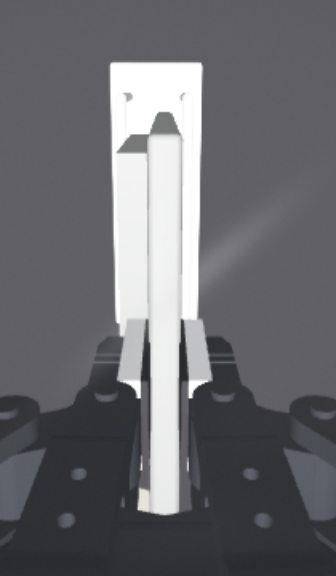

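The heel end (crop 154-172,113) sits between the fence wires (127 and 186, mid 156), so the underside is centred. Lowering to just above the floor, then feeling for it.

```bash
python3 -m crank '0 0.015 0 0 0 0;0 0.03 0 0 0 0;0 0.045 0 0 0 0;0 0.06 0 0 0 0;0 0.072 0 0 0 0;0 0.08 0 0 0 0;0 0.08 0 0 0 0;0 0.08 0 0 0 0'
python3 -m crank '0 0.002 0 0 0 0;0 0.004 0 0 0 0;0 0.004 0 0 0 0'
python3 -m crank '0 0.002 0 0 0 0;0 0.004 0 0 0 0;0 0.004 0 0 0 0'
```

```text
time: 13.9
ee_pos: [0.578, -0.1665, 0.1536]
tcp_rot: [-90.0, -0.1, 7.6]
wrist_force: [-0.0, -0.7, -1.4]
opening: 0.0068
time: 14.2
ee_pos: [0.5777, -0.1664, 0.1488]
tcp_rot: [-90.0, -0.0, 7.5]
wrist_force: [-0.1, 0.7, -1.0]
opening: 0.0069
time: 14.5
ee_pos: [0.5776, -0.1664, 0.1444]
tcp_rot: [-90.0, 0.0, 7.5]
wrist_force: [0.8, -0.1, -1.1]
opening: 0.0068
```

```bash
python3 -m crank '0 0.001 0.001 0 0 0;0 0.002 0.001 0 0 0;0 0.002 0.001 0 0 0'
python3 -m crank '0 0.001 0 0 0 0;0 0.0015 0 0 0 0;0 0.0015 0 0 0 0'
```

```text
time: 14.8
ee_pos: [0.5779, -0.1657, 0.144]
tcp_rot: [-90.1, -0.1, 7.5]
wrist_force: [-0.5, -1.2, 5.7]
opening: 0.0072
time: 15.1
ee_pos: [0.5783, -0.1657, 0.144]
tcp_rot: [-90.1, -0.2, 7.5]
wrist_force: [-2.0, 0.2, 13.7]
opening: 0.0073
```

The floor was felt at TCP z = 0.144. I'll relieve the press, check once, then open.

```bash
python3 -m crank '0 -0.0015 0 0 0 0;0 -0.0025 0 0 0 0;0 -0.0025 0 0 0 0'
python3 -m crank '0 0 0 0 0 0;0 0 0 0 0 0;0 0 0 0 0 0;0 0 0 0 0 0;0 0 0 0 0 0' 0.3
python3 -m crank '0 -0.01 0 0 0 0;0 -0.03 0 0 0 0;0 -0.06 0 0 0 0;0 -0.1 0 0 0 0;0 -0.13 0 0 0 0;0 -0.13 0 0 0 0;0 -0.13 0 0 0 0;0 -0.13 0 0 0 0'
python3 - <<'E'
from plan import *
s=bot.get_obs();print(s['ee_pos'])
c=cal('wrist');w=snap('wrist','w8.png').copy();a=snap('side','s8.png').copy();t=snap('top','t8.png')
K=R.from_euler('z',7.6,degrees=True);S=np.array([.5734,-.1659,.012])
P=[S+K.apply([x,sy*.06,z]) for sy in(1,-1) for x in(0,.008) for z in (0,.14)]
for n,im,cc in(('wrist',w,c),('side',a,None)):
    for p in proj(n,P,cc): cv2.circle(im,tuple(int(round(i)) for i in p),1,(255,0,0),-1)
cv2.imwrite('pics/v8.png',np.hstack([cv2.resize(a[120:240,260:360],(400,480),interpolation=cv2.INTER_CUBIC),cv2.resize(w[:,220:420],(280,480))])[:,:,::-1])
E
```

```text
time: 15.4
ee_pos: [0.5777, -0.1654, 0.144]
tcp_rot: [-90.0, -0.0, 7.5]
wrist_force: [-0.8, -0.2, 3.2]
opening: 0.007
time: 15.9
ee_pos: [0.5776, -0.1654, 0.1437]
tcp_rot: [-90.0, -0.0, 7.5]
wrist_force: [0.1, -0.8, 1.0]
opening: 0.0299
time: 16.7
ee_pos: [0.5774, -0.1653, 0.2729]
tcp_rot: [-90.0, 0.0, 7.5]
wrist_force: [-0.8, 0.3, 0.8]
opening: 0.0301
[ 0.57736519 -0.16532209  0.27292462]
```

View pics/v8.png

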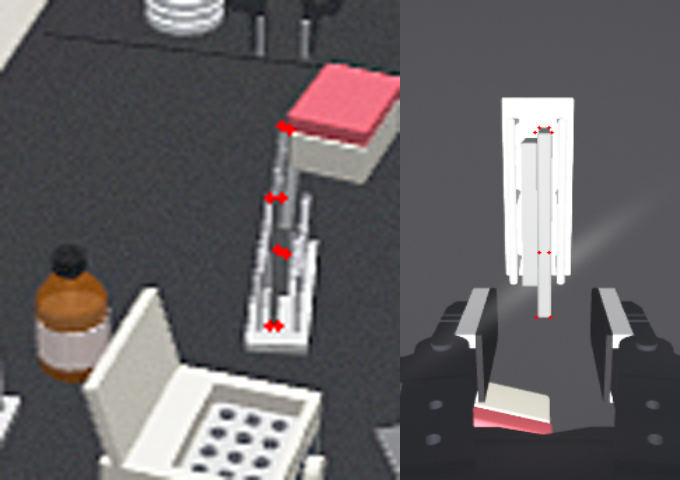

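The lid stands upright in the slot, lip up, matching the ideal outline in both views (lip edge wrist (537-551,131-317); side foot (274,326)). Last check: nothing else moved and the lid is steady, then hand in.

```bash
python3 -m crank '0 -0.02 0 0 0 0;0 -0.02 0 0 0 0;0 -0.02 0 0 0 0;0 -0.02 0 0 0 0;0 -0.02 0 0 0 0;0 -0.02 0 0 0 0'
python3 - <<'E'
from h import *
a=cv2.imread('pics/side0.png').astype(int); b=vision.camera('side')[:,:,::-1].astype(int); s8=cv2.imread('pics/s8.png').astype(int)
for n,(x0,y0,x1,y1) in dict(bottle=(266,180,290,218),tubes=(282,275,335,338),tip=(333,137,362,152),tip_left=(345,137,362,166)).items():
    print(n,np.abs(a-b)[y0:y1,x0:x1].mean().round(2))
print('lid steady',np.abs(s8-b)[140:210,310:345].mean().round(2))
s=bot.get_obs();print(s['time'],s['ee_pos'],s['wrist_force']); bot.job_done()
E
```

```text
time: 17.45
ee_pos: [0.5774, -0.1654, 0.2933]
tcp_rot: [-90.0, 0.0, 7.5]
wrist_force: [-0.8, -0.2, 0.9]
opening: 0.03
bottle 5.54
tubes 5.23
tip 5.14
tip_left 5.36
lid steady 3.01
17.5 [ 0.57745424 -0.16536657  0.29344732] [ 0.38183604 -0.39483968 -0.30790182]
the job is handed in; nothing more can be done
```

The lid is off the bath and standing upright, lip up, on the floor of the rightmost rack's slot. I handed the job in at 17.5 s of the 61 s allowed.

**What I did:** The arm could not reach the lip with the tool level. So I hooked the lip from below at about 50°, tipped the lid, then gripped it lightly and carried it over onto the back panel. I let go and retreated, and the pictures showed it leaning there by itself. I then took the lip from above, lifted the lid off and lowered it into the slot until it touched the floor at about 6 N. One extra small step pressed it to about 14 N before I eased off and released.

**Last checks:**
- **Lid position:** it matched the ideal centred outline in the side and wrist views to about 1–2 pixels.
- **Other objects:** the bottle, tube rack and tip box look unmoved. All four image patches over them differ from the start picture by the same small amount (about 5 grey levels, which I read as camera noise).
- **Robot clear:** at hand-in the gripper was about 15 cm above its release height, with no force on the wrist beyond sensor noise.

**What went wrong:**
- On the first approach the upper fingertip pressed on the lid top with about 10 N. I backed out and came in wider.
- The retreat from the leaning lid stopped short at joint limits, without contact.

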